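# Lidded pan under the height bar of the holding station

### The arm

A 6-joint arm with a two-finger parallel gripper is mounted at the origin on the work surface. World frame = base frame: x ahead of the robot, y to its left, z up, the work surface at z = 0. Lengths are in m, angles in rad, forces in N, time in s.
With the tool pointing down it reaches from about 0.25 to 0.8 m from the base axis. Payload 8.5 kg.
Tool frame: the origin (TCP) lies at the very end of the fingers, on their centre line; the grasp point (between the pads) lies 19 mm behind it; z points along the fingers, y is the direction in which the jaws open and shut (so a half turn about z gives the same grasp; the last joint's range is limited). The gripper opens to 85 mm and grips with 20 to 120 N. Pads are 22 mm wide; open, the fingers measure 114 mm over their backs; the gripper's body (76 mm by 85 mm) begins 54 mm behind the grasp point. The pads swing forward as they close: fully open they stand 13 mm farther back than shut.
Start: joints at [1.275, 0.238, -0.013, 1.319, 0, 1.571], TCP at [0.153, 0.502, 0.231] pointing down, gripper open.
Joint ranges: [-2.66, 2.66], [-1.03, 1.9], [-1.14, 1.46], [-1.82, 2.27], [-1.45, 1.34], [-3.14, 3.14]. Speed limits (rad/s): [2.22, 2.22, 2.79, 3.14, 3.14, 3.14].

### API

Orientations are given as a unit quaternion [w, x, y, z].
In Python, from plant import manip, optics, job gives the robot as it stands. The module is installed in compiled form; this text tells all that it offers.
- The arm moves only by the tool drive_tool, never from a script. Its argument "motion" is one flat list of numbers, 7 for each row, row after row: the turn, a rotation vector about the world's x, y, z in rad, then the shift along the world's x, y, z in cm, then the closure, from 0 (fully open) to 1 (shut). A call has 1 to 5 rows; each row shifts and turns the commanded pose from where the row before left it; what a row does not reach is not made up. A row lasts 1/8 s, in which the tool goes at most 62.5 mm and 10.7 degrees, less where a joint would pass 70% of its speed; a pose out of reach is approached as far as the arm can. A call with a gripper value outside its range is refused whole. The fingers move at their own pace and stop on an object; "squeeze" is the grip in N (left out, the last holds). Time passes only in rows, so rows that do not move let the fingers close. It gives the time, the measured TCP pose, the force and the opening at its end, in the units of the state.
- manip.state(): the state, without advancing time (a new reading comes with each control period).
- optics.snapshot(name): name is "scene" or "side" or "wrist"; returns the picture (480x640x3 uint8, red, green, blue); there is no depth.
- optics.get_calibration(name): a dict with "vfov" (degrees; the focal length in pixels is half the picture's height over the tangent of half this angle, whatever the lens; pixels are square), "cx", "cy" (the principal point, pixels), "k1" (the pictures are not rectified: a ray, as slopes to the right and down, at radius r is drawn at 1 + k1 r^2 times it, then the intrinsics apply), "view" (4x4, takes a point from world to camera coordinates). Camera axes: x right, y down, z forward; pixel columns grow to the right and rows downward; lengths in m; the calibration is good to about 2 mm. A picture is of the moment at which its call begins: read the wrist's pose just before it. get_calibration takes no time and is no camera call; for the wrist camera it gives the pose at the moment of the call.
- job.hand_in(): hands the job in, once; it reports no verdict.
The state is a dict: "time_s": time; "joints": joint angles; "joint_velocities": joint speeds; "joint_efforts": joint torques, N m; "ee_pos": TCP position; "ee_rot": TCP orientation; "force": force on the tool from outside, world axes, zero at the start; "torque": the same for the moment, N m; "gripper_width": finger opening in m.
Only numpy, scipy, OpenCV 4.12 (cv2) and the standard library are available. Lean on these libraries where they do the work, as an engineer would, in place of code of your own. Each camera call takes 0.05 s, during which the arm holds its last target. There are 200 camera calls.

### The job

The lid of the loose steel pan is standing proud: press it down until it is fully home, firmly but not hard. Then slide the pan, handle last, into the empty lane of the holding station, its lid clearing the yellow height bar without being forced against it, until you feel it meet the rear stop; hold it lightly pressed there for a moment and leave it. Do not disturb the other pan, the shaker, the tumbler or the sauce bottle.

Things in the scene. Friction and masses are not known exactly. Their poses are not given: they have to be found in the camera images.
- station: Stainless two-lane pan holding station fixed on the bench; pans slide on the bench top itself. Origin on the bench between the two lanes, straight below the height bar. x: direction in which pans are pushed in; y: to the left of that; z up. The EMPTY lane's centre line is at y = +64 mm, the occupied lane's at y = -64 mm. Legs 150 mm high stand at x = 0 and 165 mm, y = +-143 mm.
- lane_mouth (a point): Point on the bench on the empty lane's centre line where the straight guides begin, 75 mm before the bar; axes as the station's. From here on the lane runs between two guide strips 26 mm high, 108 mm apart. Before it, over 60 mm, the outer strip (+y side) flares outwards by 18 mm; on the other side stands a 12 mm wide nose between the lanes, its face 58 mm from the lane's centre line.
- housing (a point): Centre of the underside of the station's heater housing, a steel box 150 mm long (station x), 290 mm wide, its underside 115 mm and its top 155 mm above the bench; it begins 30 mm behind the bar.
- bar: Yellow flat height bar, 8 mm thick (x) and 18 mm tall, fixed across both lanes of the station. Origin at its centre; its underside is 75 mm above the bench, its top 93 mm.
- stop: Rear stop of the empty lane: a fixed bracket carrying an adjustable black rubber pad under the heater housing. Origin on the bench on the lane's centre line, 142 mm beyond the bar; axes as the station's. The pad face that the pan meets is clamped anywhere from 0 to 26 mm before this origin (116 to 142 mm beyond the bar), a setting that is not given. It stays put; over 18 N on it is too hard.
- pan: The loose steel pan, 0.35 to 0.6 kg with its lid; sliding it on the bench takes 1.5 to 4.5 N. Origin at the centre of its underside; x points to its front end (which goes in first), z up. Body 168 long (x) x 100 wide x 62 mm tall, with a rim 176 x 108 mm at the top, 65 mm above the underside. A straight black handle sticks out of its rear end.
- pan_handle (a point): Grip point at the middle of the pan's handle, 122 mm behind the pan's centre and 36 mm above its underside. The handle is a bar along the pan's x axis, 16 mm wide, 16 mm high, sticking out from 82 to 150 mm behind the pan's centre.
- pan_front (a point): Centre of the front face of the pan's body, 84 mm ahead of the pan's centre, 22 mm above its underside: the face that meets the stop.
- lid: Flat lid of the loose pan with a blue seal, 176 x 108 x 7 mm, guided straight up and down. Origin at the centre of its underside. Fully home it rests on the rim, its top 72 mm above the pan's underside, 3 mm lower than the bar; at the start it is 5 to 9 mm higher. The seal drags with about 7 N all the way and holds the lid where it is left; once home it is solid. Over 30 N bends it.
- lid_top (a point): Centre of the upper face of the loose pan's lid, 7 mm above the lid's origin.
- other_pan: A second pan of the same make with its lid on, standing in the occupied lane, handle out. Origin at the centre of its underside, x to its front end. Leave it alone.
- shaker: Steel spice shaker, 54 mm across, 93 mm tall, standing on the bench. Origin at the centre of its underside. Leave it alone.
- tumbler: Amber glass tumbler, 68 mm across, 95 mm tall, standing on the bench. Origin at the centre of its underside. Leave it alone.
- sauce: Red sauce bottle, 60 mm across, 160 mm tall, standing on the bench. Origin at the centre of its underside. Leave it alone.

How it is judged:
On the way, in this order (a step that is already met when the one before it is completed fails the run):
1. the lid is pressed fully home (within 1.5 mm) while the pan is still outside the station (z of lid_top in the frame of pan below 0.0735 m and x of pan_front in the frame of station below -0.005 m), for 0.3 s.
2. the pan, in the empty lane under the bar, is held against the rear stop (more than 1 N for 0.2 s) (contact force between pan and stop above 1 N and x of pan_front in the frame of station above 0.113 m), for 0.2 s.
At the end, for the whole second after the job is handed in: The pan stands flat and still in the empty lane under the bar, its front face 113 to 145 mm beyond the bar (where the stop's pad is set), on the lane within 10 mm and 0.08 rad, its lid home within 2 mm, released (x of pan_front in the frame of station between 0.113 and 0.145 m and y of pan in the frame of station between 0.054 and 0.074 m and angle between the x axis of pan and the x axis of station, either way round below 0.08 rad and angle between pan's own z axis and vertical below 0.05 rad and height (world z) of pan below 0.004 m and z of lid_top in the frame of pan below 0.074 m and linear speed of pan below 0.01 m/s); the robot touches nothing.
It fails at once if the lid is loaded with more than 30 N (contact force between anything else and lid above 30 N).
It fails at once if the pan or its lid is forced against the height bar with more than 12 N (contact force between pan and bar above 12 N).
It fails at once if the pan is forced against the stop with more than 18 N (contact force between pan and stop above 18 N).
It fails at once if the pan is tipped by more than 0.35 rad (angle between pan's own z axis and vertical above 0.35 rad).
It fails at once if the other pan, shaker, tumbler or sauce bottle is moved by more than 15 mm (distance of any of other_pan, shaker, tumbler, sauce from where it was at the start of the episode above 0.015 m).
It also fails if it takes over 66 s, if anything falls off the work surface, if the arm or the gripper's body presses on something with over 40 N, if the wrist force passes 120 N, or if a joint passes its speed limit or range.

## Working session

There is one attempt and no reset: what is moved stays moved. The work goes in short steps, Python scripts to look and compute and a tool call to move; the robot and the scene stay as the last step left them, time stands still between calls to the robot, and variables do not carry over. Pictures are saved under pics/ and viewed, about 8 in all and at most 12, crops included, and the job is handed in when it is done.

Besides the shell and the picture viewer there is one more tool, called after "Call:" by a JSON object that holds its "op" and its "data". drive_tool: Moves the arm, as the interface text tells. Its arguments: {"type":"object","properties":{"motion":{"type":"array","items":{"type":"number"}},"squeeze":{"type":"number"}},"required":["motion"]}

```bash
mkdir -p pics; cat > h.py <<'E'
import numpy as np, cv2
from plant import manip, optics, job
def cal(n):
    c=optics.get_calibration(n); f=240/np.tan(np.radians(c['vfov'])/2)
    return c,f
def ray(n,u,v,c=None):
    c,f=cal(n) if c is None else c
    xd,yd=(u-c['cx'])/f,(v-c['cy'])/f
    rd=np.hypot(xd,yd); r=rd
    for _ in range(30): r=rd/(1+c['k1']*r*r)
    s=r/rd if rd>0 else 1
    V=np.array(c['view']); R,t=V[:3,:3],V[:3,3]
    return -R.T@t, R.T@np.array([xd*s,yd*s,1])
def onz(n,u,v,z,c=None):
    o,d=ray(n,u,v,c); return (o+d*(z-o[2])/d[2]).round(4)
def proj(n,P,c=None):
    c,f=cal(n) if c is None else c
    V=np.array(c['view']); p=V[:3,:3]@np.array(P)+V[:3,3]; x,y=p[:2]/p[2]; k=1+c['k1']*(x*x+y*y)
    return np.array([c['cx']+f*x*k,c['cy']+f*y*k]).round(1)
def snap(n,name):
    im=optics.snapshot(n); cv2.imwrite('pics/'+name+'.png',im[:,:,::-1]); return im
E
python3 - <<'E'
from h import *
s=manip.state(); print(s['time_s'],s['ee_pos'],s['ee_rot'],s['force'])
for n in('scene','side','wrist'):
    c,f=cal(n); print(n,f,c['cx'],c['cy'],c['k1'],ray(n,c['cx'],c['cy']))
    snap(n,n+'0')
E
```

```text
0.0 [0.15292396 0.50178713 0.23067489] [-1.07888342e-04  1.47364213e-01  9.89082026e-01 -7.23836576e-04] [-0.07543671  0.67629916  0.36231371]
scene 603.5735200166921 317.7276299643589 237.1297668080812 -0.1206669573610759 (array([ 1.74838112, -0.07307879,  0.82625146]), array([-0.85791857,  0.00399533, -0.51377015]))
side 485.43672793164615 323.64551427451585 233.84942924955504 -0.015560255877465005 (array([0.3296128 , 0.65359746, 0.6566935 ]), array([ 0.24220862, -0.77195955, -0.58771884]))
wrist 378.95243708947436 318.41324950692774 238.1919076665142 0.019275744464659794 (array([0.07898296, 0.52476339, 0.37211263]), array([ 0.29060406, -0.08970567, -0.95262908]))
```

View pics/scene0.png

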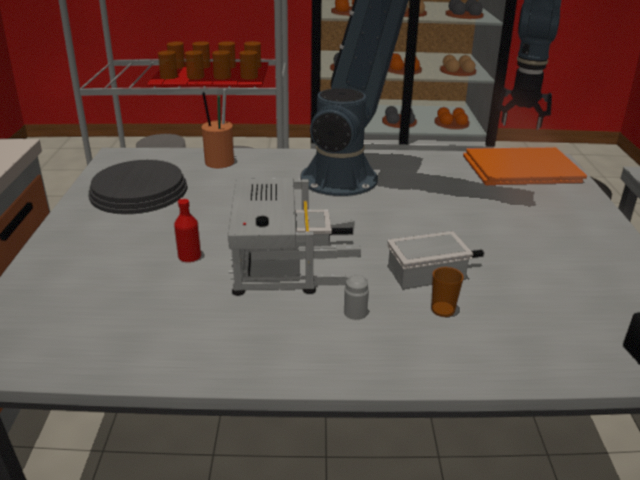

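View pics/side0.png

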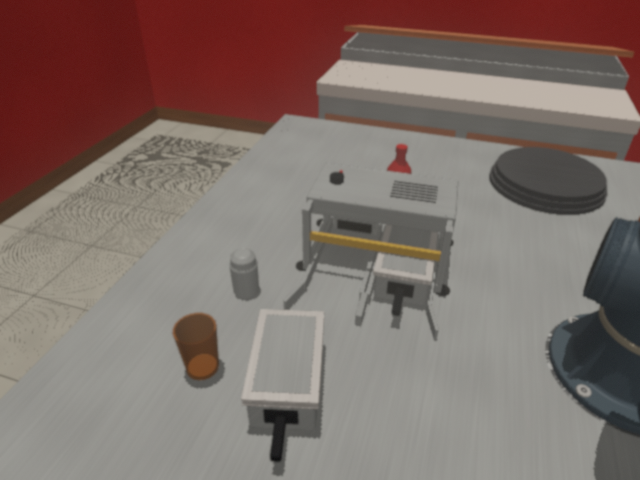

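The scene view shows the pan at about (430,258) with its handle to the right, the tumbler at (446,290), the shaker at (356,298) and the station at (270,240). In the side view the lid corners are near (262,311), (324,312), (320,405) and (244,402). The bar runs from (311,237) to (440,256).

```bash
python3 - <<'E'
from h import *
im=cv2.imread('pics/side0.png'); hsv=cv2.cvtColor(im,cv2.COLOR_BGR2HSV)
m=cv2.inRange(hsv,(18,130,80),(32,255,255)); m[:, :290]=0; m[:225]=0;m[270:]=0
ys,xs=np.nonzero(m); print(len(xs),xs.min(),xs.max())
lo=[];hi=[]
for x in range(xs.min()+4,xs.max()-3):
    c=ys[xs==x]
    if len(c): lo.append((x,c.max()+1)); hi.append((x,c.min()))
pl=np.polyfit(*zip(*lo),1);ph=np.polyfit(*zip(*hi),1)
for x in(xs.min(),xs.max()+1):
    print('low',onz('side',x,np.polyval(pl,x)-.5,0.075),'top',onz('side',x,np.polyval(ph,x)-.5,0.093))
for u,v in[(262,311),(324,312),(320,405),(244,402)]: print('lid',onz('side',u,v,0.079))
print('handle end top',onz('side',276,456,.044+0))
print('shaker',onz('side',246,290,.0),'tumb',onz('side',202,366,0))
print('scene feet',onz('scene',238,290,0),onz('scene',310,288,0))
c=im[225:475,160:460]; cv2.imwrite('pics/c1.png',cv2.resize(c,None,fx=2.4,fy=2.4,interpolation=cv2.INTER_CUBIC))
E
```

```text
1077 311 439
low [ 0.5882 -0.086   0.075 ] top [ 0.589  -0.0887  0.093 ]
low [ 0.3331 -0.1004  0.075 ] top [ 0.3362 -0.1037  0.093 ]
lid [0.5982 0.1347 0.079 ]
lid [0.4998 0.1046 0.079 ]
lid [0.451  0.2748 0.079 ]
lid [0.5514 0.3029 0.079 ]
handle end top [0.4894 0.3435 0.044 ]
shaker [0.6884 0.0202 0.    ] tumb [ 0.6783  0.2136 -0.    ]
scene feet [ 0.6122 -0.2513  0.    ] [ 0.6005 -0.0841  0.    ]
```

View pics/c1.png

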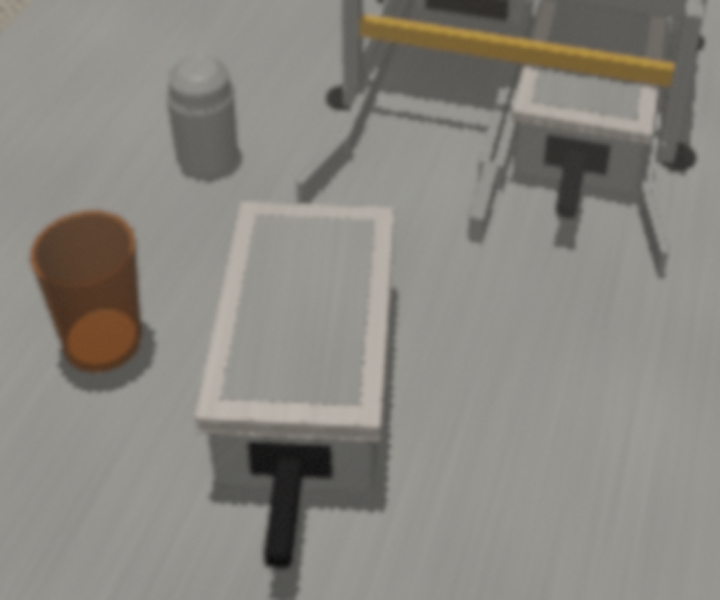

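The crop confirms the lid outline (200–390, 205–425 in the crop), the bar ends, and the guide strips with the nose near (475,225). Next I move over the lid with the fingers closed.

Call:
{"op": "drive_tool", "data": {"motion": [0,0,-0.1,3.7,-3.0,0,1,0,0,-0.1,3.7,-3.0,0,1,0,0,-0.1,3.7,-3.0,0,1,0,0,-0.1,3.7,-3.0,0,1,0,0,-0.1,3.7,-3.0,0,1], "squeeze": 40}}

```text
time_s: 0.78
ee_pos: [0.339, 0.351, 0.2312]
ee_rot: [-0.0, 0.389, 0.921, -0.0]
force: [0.2, 1.1, -0.9]
gripper_width: -0.0
```

Call:
{"op": "drive_tool", "data": {"motion": [0,0,-0.1,3.7,-3.0,0,1,0,0,-0.1,3.7,-3.0,0,1,0,0,-0.1,3.7,-3.0,0,1,0,0,-0.1,3.7,-3.0,0,1,0,0,-0.1,3.7,-2.8,0,1]}}

```text
time_s: 1.4
ee_pos: [0.524, 0.2029, 0.2311]
ee_rot: [-0.0, 0.605, 0.796, -0.0]
force: [-0.1, 0.4, 0.1]
gripper_width: 0.0003
```

Call:
{"op": "drive_tool", "data": {"motion": [0,0,0,0,0,0,1,0,0,0,0,0,0,1]}}

```text
time_s: 1.65
ee_pos: [0.5227, 0.204, 0.2309]
ee_rot: [-0.0, 0.603, 0.797, -0.0]
force: [-0.5, -0.2, 0.7]
gripper_width: -0.0002
```

```bash
python3 - <<'E'
from h import *
s=manip.state(); c=cal('wrist'); snap('wrist','w1')
print(s['ee_pos'],s['ee_rot'],s['force'],s['joints'])
import pickle; pickle.dump(c,open('w1.pkl','wb'))
for p in[(.5251,.2043,.079),(.5215,-.02,0),(.4618,-.0985,.075)]: print(proj('wrist',p,c))
E
```

```text
[0.52267329 0.20403873 0.23088581] [-4.23020648e-04  6.03488235e-01  7.97371679e-01 -4.21118724e-04] [-0.4894312  -0.21962667  0.73194691] [3.72028657e-01 3.01553736e-01 7.35903674e-02 1.34399345e+00
 2.80001014e-04 1.66776590e+00]
[321.  219.7]
[265.  380.2]
[179.8 478.4]
```

View pics/w1.png

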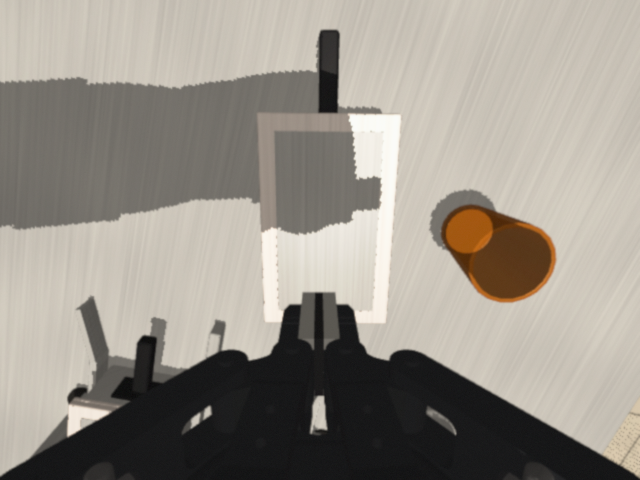

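The wrist view shows the lid corners at (258,113), (401,114), (386,322) and (264,321). The handle runs from (329,32) to (328,112), and the fingertips are over the front half of the lid.

```bash
python3 - <<'E'
from h import *
import pickle; c=pickle.load(open('w1.pkl','rb'))
for z in(.077,.081):
    P=np.array([onz('wrist',u,v,z,c) for u,v in[(264,321.5),(386.5,322.5),(401,114),(258,113)]])
    print(z,P.tolist(),P.mean(0),[np.linalg.norm(P[i]-P[i-1]).round(4) for i in range(4)])
    d=P[0]+P[1]-P[2]-P[3]; print('yaw',np.arctan2(d[1],d[0]))
print('handle end',onz('wrist',329,31,.044,c),'base',onz('wrist',328,110,.044,c))
print('tcp pix',proj('wrist',(.5227,.204,.2309),c))
# station nose etc
print('nose tip',onz('wrist',217,321,.026,c),onz('wrist',158,319,.026,c),onz('wrist',87,300,.026,c))
print(proj('wrist',(.4618+.006-.008,.037,.026),c))
E
```

```text
0.077 [[0.5025, 0.1012, 0.077], [0.6063, 0.1297, 0.077], [0.5599, 0.2975, 0.077], [0.4581, 0.2694, 0.077]] [0.5317  0.19945 0.077  ] [np.float64(0.174), np.float64(0.1076), np.float64(0.1741), np.float64(0.1056)]
yaw -1.306862588176679
0.081 [[0.5025, 0.1036, 0.081], [0.6048, 0.1318, 0.081], [0.5591, 0.2972, 0.081], [0.4587, 0.2695, 0.081]] [0.531275 0.200525 0.081   ] [np.float64(0.1716), np.float64(0.1061), np.float64(0.1716), np.float64(0.1042)]
yaw -1.3069466447254412
handle end [0.4925 0.3415 0.044 ] base [0.5078 0.2862 0.044 ]
tcp pix [317.1 312.7]
nose tip [0.4559 0.0579 0.026 ] [0.3974 0.0439 0.026 ] [0.3259 0.0463 0.026 ]
[216.8 339. ]
```

Call:
{"op": "drive_tool", "data": {"motion": [0,0,0,0.6,-0.3,-4.0,1,0,0,0,0,0,-4.0,1,0,0,0,0,0,-4.0,1,0,0,0,0,0,-1.4,1,0,0,0,0,0,0,1]}}

```text
time_s: 2.33
ee_pos: [0.5284, 0.2017, 0.0973]
ee_rot: [-0.0, 0.603, 0.798, -0.0]
force: [-0.3, 1.5, 1.2]
gripper_width: 0.0001
```

Call:
{"op": "drive_tool", "data": {"motion": [0,0,0,0,0,-0.5,1,0,0,0,0,0,-0.3,1,0,0,0,0,0,-0.3,1,0,0,0,0,0,0,1]}}

```text
time_s: 2.82
ee_pos: [0.529, 0.2011, 0.0863]
ee_rot: [-0.0, 0.604, 0.797, -0.0]
force: [0.7, 0.2, -0.1]
gripper_width: -0.0001
```

Call:
{"op": "drive_tool", "data": {"motion": [0,0,0,0,0,-0.2,1,0,0,0,0,0,-0.2,1,0,0,0,0,0,-0.2,1,0,0,0,0,0,-0.1,1,0,0,0,0,0,0,1]}}

```text
time_s: 3.45
ee_pos: [0.529, 0.2012, 0.0792]
ee_rot: [-0.0, 0.604, 0.797, -0.0]
force: [-0.0, -0.2, 0.2]
gripper_width: 0.0001
```

Call:
{"op": "drive_tool", "data": {"motion": [0,0,0,0,0,-0.1,1,0,0,0,0,0,-0.1,1,0,0,0,0,0,-0.1,1,0,0,0,0,0,0,1]}}

```text
time_s: 3.95
ee_pos: [0.5291, 0.2012, 0.0766]
ee_rot: [0.0, 0.604, 0.797, 0.0]
force: [-1.6, -1.0, 5.4]
gripper_width: 0.0001
```

Call:
{"op": "drive_tool", "data": {"motion": [0,0,0,0,0,-0.1,1,0,0,0,0,0,-0.1,1,0,0,0,0,0,0,1]}}

```text
time_s: 4.32
ee_pos: [0.5291, 0.2012, 0.0746]
ee_rot: [0.0, 0.604, 0.797, 0.0]
force: [-1.0, -0.6, 5.5]
gripper_width: -0.0005
```

Call:
{"op": "drive_tool", "data": {"motion": [0,0,0,0,0,-0.1,1,0,0,0,0,0,-0.1,1,0,0,0,0,0,0,1]}}

```text
time_s: 4.7
ee_pos: [0.5291, 0.2012, 0.0726]
ee_rot: [0.0, 0.604, 0.797, 0.0]
force: [-0.4, -0.5, 5.2]
gripper_width: 0.0001
```

Call:
{"op": "drive_tool", "data": {"motion": [0,0,0,0,0,-0.05,1,0,0,0,0,0,0,1]}}

```text
time_s: 4.95
ee_pos: [0.5291, 0.2012, 0.0721]
ee_rot: [0.0, 0.604, 0.797, 0.0]
force: [-1.9, 0.6, 5.6]
gripper_width: -0.0002
```

Call:
{"op": "drive_tool", "data": {"motion": [0,0,0,0,0,-0.05,1,0,0,0,0,0,0,1]}}

```text
time_s: 5.2
ee_pos: [0.5291, 0.2012, 0.072]
ee_rot: [0.0, 0.604, 0.797, 0.0]
force: [-2.9, -1.2, 10.0]
gripper_width: -0.0002
```

Call:
{"op": "drive_tool", "data": {"motion": [0,0,0,0,0,-0.04,1,0,0,0,0,0,0,1,0,0,0,0,0,0,1]}}

```text
time_s: 5.58
ee_pos: [0.5291, 0.2012, 0.072]
ee_rot: [0.0, 0.604, 0.797, 0.0]
force: [-4.0, -2.1, 13.8]
gripper_width: -0.0002
```

The lid is solid at 72 mm, so it is home. I lift and move over the handle.

Call:
{"op": "drive_tool", "data": {"motion": [0,0,0,0,0,4,1,0,0,0,0,0,4,1,0,0,0,-1.5,5.7,0,0.5,0,0,0,-1.5,5.7,0,0.5,0,0,0,0,0,0,0.5]}}

```text
time_s: 6.2
ee_pos: [0.4979, 0.3186, 0.1505]
ee_rot: [-0.0, 0.602, 0.799, 0.0]
force: [0.0, 0.4, -0.4]
gripper_width: 0.0428
```

Call:
{"op": "drive_tool", "data": {"motion": [0,0,0,0,0,0,0.5,0,0,0,0,0,0,0.5]}}

```text
time_s: 6.45
ee_pos: [0.4992, 0.3141, 0.1507]
ee_rot: [-0.0, 0.604, 0.797, -0.0]
force: [-0.6, 0.2, 0.3]
gripper_width: 0.0429
```

```bash
python3 - <<'E'
from h import *
s=manip.state(); c=cal('wrist'); snap('wrist','w2'); snap('side','s2')
print(s['ee_pos'],s['ee_rot'],s['force'],s['gripper_width'])
import pickle; pickle.dump(c,open('w2.pkl','wb'))
a,b=cv2.imread('pics/w2.png'),cv2.imread('pics/s2.png')
cv2.imwrite('pics/ws2.png',cv2.resize(np.hstack([a,b]),(800,300)))
for P in[(.4998,.3145,.044),(.4967,.3165,.044)]: print(proj('wrist',P,c))
E
```

```text
[0.49922996 0.3141495  0.15071265] [-2.55016837e-05  6.03964204e-01  7.97011383e-01 -3.08544191e-04] [-0.59691008  0.24433527  0.25225035] 0.04285105758421578
[318.6 235.8]
[315. 232.]
```

View pics/ws2.png

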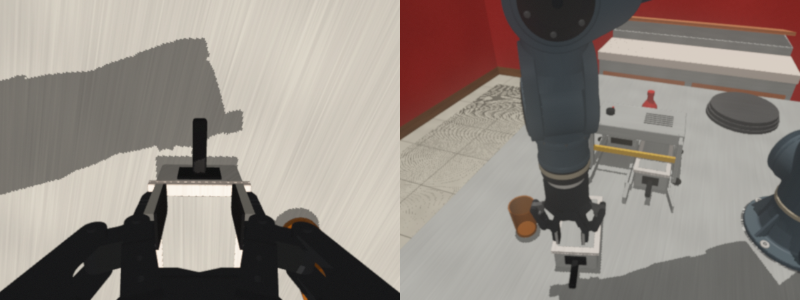

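The handle lies centred between the open jaws, at column 320 in full-size pixels, with its end near row 190. I check the end position, then descend.

```bash
python3 - <<'E'
from h import *
import pickle; c=pickle.load(open('w2.pkl','rb'))
g=cv2.imread('pics/w2.png',0); col=g[150:320,318:323].mean(1); print('end row',150+np.argmax(col<80))
e=onz('wrist',320.5,150+np.argmax(col<80),.044,c); d=np.array([.261,-.965,0]); print(e,'grip',e+.028*d,'centre',e+.15*d)
# station from side: strips visible, with refined leg feet
im=cv2.imread('pics/side0.png'); cv2.imwrite('pics/st.png',cv2.resize(im[170:345,265:465],None,fx=4,fy=3.4,interpolation=cv2.INTER_CUBIC))
E
```

```text
end row 189
[0.4922 0.346  0.044 ] grip [0.499508 0.31898  0.044   ] centre [0.53135 0.20125 0.044  ]
```

Call:
{"op": "drive_tool", "data": {"motion": [0,0,0,0,0,-5,0.5,0,0,0,0,0,-5,0.5,0,0,0,0,0,-2.5,0.5,0,0,0,0,0,-0.6,0.5,0,0,0,0,0,0,0.5]}}

```text
time_s: 7.18
ee_pos: [0.4995, 0.3149, 0.0204]
ee_rot: [0.0, 0.604, 0.797, 0.0]
force: [0.4, 0.4, 0.3]
gripper_width: 0.0429
```

View pics/st.png

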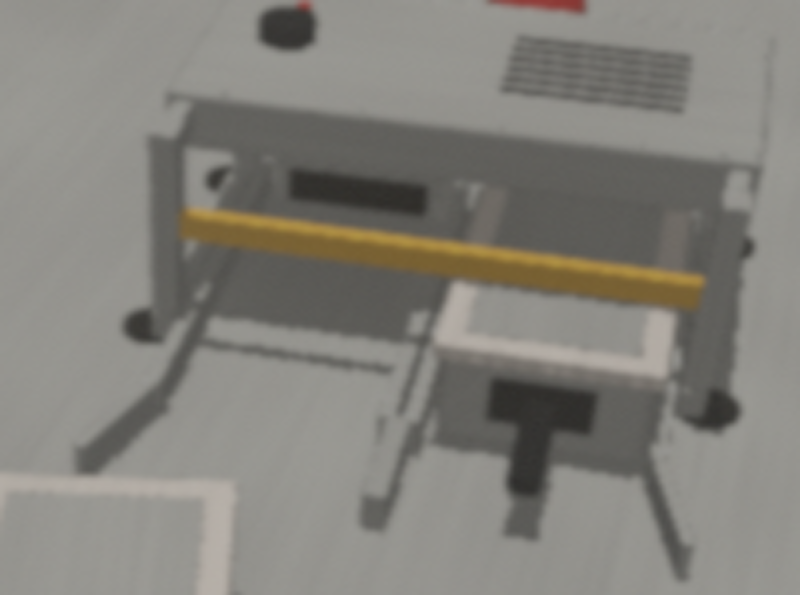

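The enlarged view gives the housing's front top corners at crop (170,95) and (762,165), the nose tip at (375,498) and the flare knee near (163,385).

```bash
python3 - <<'E'
from h import *
import pickle
f=lambda u,v:(265+u/4,170+v/3.4)
H=[onz('side',*f(u,v),.155) for u,v in[(170,95),(762,165)]]
d=H[0]-H[1]; print('housing top',H,np.linalg.norm(d)); b=d/np.linalg.norm(d); xs=np.array([b[1],-b[0],0])
o=(H[0]+H[1])/2-.03*xs; print('origin from housing',o,'yaw',np.arctan2(xs[1],xs[0]))
N=onz('side',*f(375,498),.026); print('nose',N,'-> origin',N+.135*xs)
print('knee',onz('side',*f(163,385),.026),'flare tip',onz('side',*f(85,452),.026))
print('pred knee',o-.075*xs+.118*b,'flare',o-.135*xs+.136*b)
c=pickle.load(open('w1.pkl','rb'))
for u,v in[(217,321),(158,319)]: print('wrist',onz('wrist',u,v,.026,c))
E
```

```text
housing top [array([ 0.6029, -0.1092,  0.155 ]), array([ 0.3199, -0.1285,  0.155 ])] 0.2836573461061779
origin from housing [ 0.4593588  -0.08891952  0.155     ] yaw -1.5027038811988702
nose [0.4528 0.0453 0.026 ] -> origin [ 0.46198538 -0.08938715  0.026     ]
knee [ 0.5727 -0.0087  0.026 ] flare tip [0.5887 0.0539 0.026 ]
pred knee [ 0.57198236 -0.00606463  0.155     ] flare [0.58585826 0.05502105 0.155     ]
wrist [0.4559 0.0579 0.026 ]
wrist [0.3974 0.0439 0.026 ]
```

Call:
{"op": "drive_tool", "data": {"motion": [0,0,0,0,0,0,1,0,0,0,0,0,0,1,0,0,0,0,0,0,1,0,0,0,0,0,0,1], "squeeze": 60}}

```text
time_s: 7.68
ee_pos: [0.4998, 0.3156, 0.0214]
ee_rot: [0.0, 0.604, 0.797, 0.001]
force: [-0.1, -1.2, 5.4]
gripper_width: 0.0149
```

Call:
{"op": "drive_tool", "data": {"motion": [0,0,0,0,0,0.05,1,0,0,-0.02,0.05,-0.4,0,1,0,0,-0.03,0.05,-0.5,0,1,0,0,-0.03,0.05,-0.5,0,1,0,0,-0.03,0.05,-0.5,0,1]}}

```text
time_s: 8.3
ee_pos: [0.5023, 0.2971, 0.0214]
ee_rot: [0.0, 0.647, 0.763, 0.002]
force: [2.2, 3.8, 5.6]
gripper_width: 0.015
```

Call:
{"op": "drive_tool", "data": {"motion": [0,0,-0.03,0.1,-0.6,0,1,0,0,-0.03,0.1,-0.6,0,1,0,0,-0.03,0.05,-0.5,0,1,0,0,0,0,0,0,1]}}

```text
time_s: 8.8
ee_pos: [0.5049, 0.2794, 0.0214]
ee_rot: [0.001, 0.681, 0.733, 0.001]
force: [2.2, 1.4, 6.3]
gripper_width: 0.0148
```

```bash
python3 - <<'E'
from h import *
s=manip.state(); print(s['ee_pos'],s['ee_rot'],s['force'],s['torque'],s['gripper_width'])
a=snap('side','s3'); b=snap('scene','c3')
a=cv2.imread('pics/s3.png')[170:470,190:490]; b=cv2.imread('pics/c3.png')[160:360,220:500]
cv2.imwrite('pics/sc3.png',np.hstack([cv2.resize(a,(400,400),interpolation=cv2.INTER_CUBIC),cv2.resize(b,(400,286))[:0] if 0 else cv2.copyMakeBorder(cv2.resize(b,(400,286),interpolation=cv2.INTER_CUBIC),0,114,0,0,cv2.BORDER_CONSTANT)]))
E
```

```text
[0.50487335 0.2793766  0.02137685] [5.01702831e-04 6.80669700e-01 7.32589039e-01 1.34413812e-03] [2.16449242 1.38597646 6.28484646] [ 0.17549645 -0.3939299   0.02068188] 0.014781793895235108
```

View pics/sc3.png

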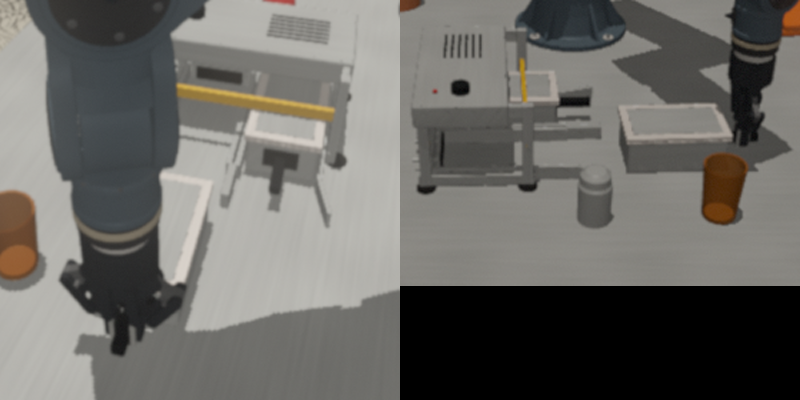

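The side view shows the lid's inner front corner at crop (213,180) and its edge down to (183,281). The arm hides the outer side. In the scene view the lid corners are about (619,108), (715,106), (732,138) and (622,142).

```bash
python3 - <<'E'
from h import *
g=cv2.imread('pics/s3.png',0).astype(float)
f=lambda u,v:(190+u*.75,170+v*.75)
A=onz('side',*f(213,180),.072);
# subpixel edge of lid inner side
pts=[]
for r in range(312,372,4):
    x0=f(213-(r/.75-226.7-180)*.28,0)[0]; seg=np.diff(g[r,int(x0)-8:int(x0)+9]); pts.append((int(x0)-8+np.argmin(seg)+.5,r))
P=np.array([onz('side',u,v,.072) for u,v in pts]); k=np.polyfit(P[:,1],P[:,0],1); print(np.array(pts)[::4].tolist(),'slope dx/dy',k[0],'resid',np.abs(P[:,0]-np.polyval(k,P[:,1])).max())
print('corner',A)
xs=np.array([.0647,-.998]);b=np.array([.998,.0647])
O=np.array([.461,-.090])
for p in (A[:2],np.array([np.polyval(k,.2),.2])): print('station frame',(p-O)@xs,(p-O)@b,'-> centre y',(p-O)@b+.054)
q=lambda u,v:(220+u%400*.7,160+v*.7)
for u,v in[(219,108),(315,106),(332,138),(222,142)]: 
    p=onz('scene',*q(u,v),.072); print('scene lid',p,(p[:2]-O)@xs,(p[:2]-O)@b)
E
```

```text
[[347.5, 312.0], [343.5, 328.0], [339.5, 344.0], [334.5, 360.0]] slope dx/dy -0.07894676484539334 resid 0.0007335145300415569
corner [0.4652 0.0682 0.072 ]
station frame -0.15761186000000002 0.01442713999999998 -> centre y 0.06842713999999998
station frame -0.28981369176108834 0.012690289373011528 -> centre y 0.06669028937301152
scene lid [0.4784 0.069  0.072 ] -0.15755622 0.02765249999999997
scene lid [0.4676 0.2369 0.072 ] -0.32581918 0.027737229999999988
scene lid [0.5699 0.2473 0.072 ] -0.32957957 0.13050550999999994
scene lid [0.5854 0.0656 0.072 ] -0.14724012 0.13421852
```

Call:
{"op": "drive_tool", "data": {"motion": [0,0,0,-0.05,-0.8,0.05,1,0,0,0,0,-1,0,1,0,0,-0.01,0,-1,0,1,0,0,0,0.05,-1,0,1,0,0,0,0,0,0,1]}}

```text
time_s: 9.52
ee_pos: [0.5038, 0.2402, 0.0214]
ee_rot: [0.0, 0.684, 0.729, 0.0]
force: [0.6, 0.3, 7.7]
gripper_width: 0.0148
```

Call:
{"op": "drive_tool", "data": {"motion": [0,0,0,0.05,-0.8,0,1,0,0,0,0.05,-0.8,0,1,0,0,0,0.05,-0.8,0,1,0,0,0,0.05,-0.8,0,1,0,0,0,0,0,0,1]}}

```text
time_s: 10.15
ee_pos: [0.5057, 0.2085, 0.0214]
ee_rot: [0.0, 0.684, 0.729, 0.0]
force: [0.9, 1.2, 6.8]
gripper_width: 0.0149
```

```bash
python3 - <<'E'
from h import *
s=manip.state(); print(s['ee_pos'],s['ee_rot'],s['force'],s['torque'],s['gripper_width'])
snap('side','s4'); a=cv2.imread('pics/s4.png')[190:430,220:460]
cv2.imwrite('pics/s4c.png',cv2.resize(a,(600,600),interpolation=cv2.INTER_CUBIC))
E
```

```text
[0.50574542 0.20848486 0.02138886] [1.18451245e-04 6.84129331e-01 7.29360645e-01 3.06345905e-04] [0.88422205 1.16603708 6.79001957] [ 0.22773482 -0.01105088  0.04110321] 0.014853655242153612
```

View pics/s4c.png

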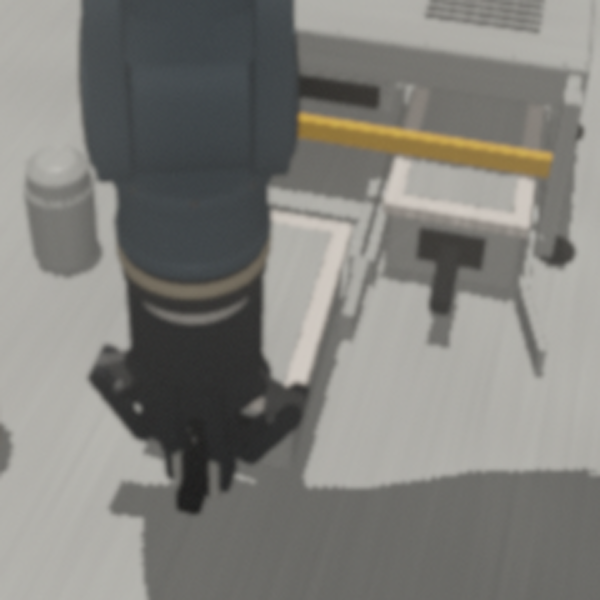

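The lid's inner front corner is at crop (352,225), just past the nose and parallel to the guide. I carry on carefully, watching the forces.

Call:
{"op": "drive_tool", "data": {"motion": [0,0,0,0.04,-0.6,0.03,1,0,0,0,0.04,-0.6,0,1,0,0,0,0.04,-0.6,0,1,0,0,0,0,0,0,1]}}

```text
time_s: 10.7
ee_pos: [0.5067, 0.1904, 0.0214]
ee_rot: [0.0, 0.684, 0.729, -0.0]
force: [0.9, 2.4, 6.1]
gripper_width: 0.0149
```

Call:
{"op": "drive_tool", "data": {"motion": [0,0,0,0.04,-0.6,0,1,0,0,0,0.04,-0.6,0,1,0,0,0,0.04,-0.6,0,1,0,0,0,0,0,0,1]}}

```text
time_s: 11.2
ee_pos: [0.5079, 0.1724, 0.0214]
ee_rot: [0.0, 0.684, 0.729, 0.0]
force: [0.1, 2.7, 5.0]
gripper_width: 0.0148
```

Call:
{"op": "drive_tool", "data": {"motion": [0,0,0,0.04,-0.6,0,1,0,0,0,0.04,-0.6,0,1,0,0,0,0.04,-0.6,0,1,0,0,0,0.04,-0.6,0,1,0,0,0,0,0,0,1]}}

```text
time_s: 11.82
ee_pos: [0.5095, 0.1484, 0.0214]
ee_rot: [0.0, 0.684, 0.729, 0.0]
force: [0.8, 2.8, 5.8]
gripper_width: 0.0152
```

Call:
{"op": "drive_tool", "data": {"motion": [0,0,0,0.03,-0.4,0,1,0,0,0,0.03,-0.4,0,1,0,0,0,0.02,-0.4,0,1,0,0,0,0.02,-0.4,0,1,0,0,0,0,0,0,1]}}

```text
time_s: 12.45
ee_pos: [0.5104, 0.1327, 0.0214]
ee_rot: [-0.0, 0.684, 0.73, 0.0]
force: [0.1, 3.2, 6.4]
gripper_width: 0.015
```

Call:
{"op": "drive_tool", "data": {"motion": [0,0,0,0.03,-0.4,0,1,0,0,0,0.03,-0.4,0,1,0,0,0,0.02,-0.4,0,1,0,0,0,0.02,-0.4,0,1,0,0,0,0,0,0,1]}}

```text
time_s: 13.08
ee_pos: [0.5114, 0.1167, 0.0214]
ee_rot: [-0.0, 0.684, 0.73, 0.0]
force: [-0.3, 3.2, 5.8]
gripper_width: 0.0149
```

Call:
{"op": "drive_tool", "data": {"motion": [0,0,0,0.04,-0.6,0,1,0,0,0,0.04,-0.6,0,1,0,0,0,0.04,-0.6,0,1,0,0,0,0.04,-0.6,0,1,0,0,0,0.04,-0.6,0,1]}}

```text
time_s: 13.7
ee_pos: [0.5133, 0.0871, 0.0214]
ee_rot: [-0.001, 0.684, 0.73, 0.0]
force: [-0.5, 5.6, 6.6]
gripper_width: 0.0148
```

Call:
{"op": "drive_tool", "data": {"motion": [0,0,0,0.04,-0.6,0,1,0,0,0,0.04,-0.6,0,1,0,0,0,0.04,-0.6,0,1,0,0,0,0.04,-0.6,0,1,0,0,0,0.04,-0.6,0,1]}}

```text
time_s: 14.32
ee_pos: [0.5152, 0.0572, 0.0214]
ee_rot: [-0.001, 0.684, 0.73, 0.0]
force: [-0.7, 7.1, 7.0]
gripper_width: 0.0149
```

Call:
{"op": "drive_tool", "data": {"motion": [0,0,0,0.04,-0.6,0,1,0,0,0,0.04,-0.6,0,1,0,0,0,0.04,-0.6,0,1,0,0,0,0.04,-0.6,0,1,0,0,0,0,0,0,1]}}

```text
time_s: 14.95
ee_pos: [0.5168, 0.0326, 0.0214]
ee_rot: [-0.0, 0.684, 0.73, -0.0]
force: [0.7, 2.9, 6.5]
gripper_width: 0.015
```

```bash
python3 - <<'E'
from h import *
xs=np.array([.0647,-.998]);b=np.array([.998,.0647]);O=np.array([.461,-.090])
f=lambda u,v:(265+u/4,170+v/3.4)
for (u,v) in[(359,175),(359,193),(359,209)]:
  for X in(.116,.129,.142):
    o,d=ray('side',*f(u,v)); t=(X-(o[:2]-O)@xs)/(d[:2]@xs); p=o+d*t; print(v,X,p[2].round(4),((p[:2]-O)@b).round(4))
E
```

```text
175 0.116 0.0552 0.0587
175 0.129 0.0461 0.0608
175 0.142 0.0371 0.0629
193 0.116 0.0411 0.058
193 0.129 0.0319 0.0601
193 0.142 0.0226 0.0622
209 0.116 0.0285 0.0574
209 0.129 0.019 0.0595
209 0.142 0.0096 0.0616
```

Call:
{"op": "drive_tool", "data": {"motion": [0,0,0,0.03,-0.4,0,1,0,0,0,0.03,-0.4,0,1,0,0,0,0.03,-0.4,0,1,0,0,0,0.03,-0.4,0,1,0,0,0,0,0,0,1], "squeeze": 30}}

```text
time_s: 15.58
ee_pos: [0.5179, 0.0169, 0.0214]
ee_rot: [-0.0, 0.684, 0.73, 0.0]
force: [-0.3, 4.5, 5.9]
gripper_width: 0.0149
```

Call:
{"op": "drive_tool", "data": {"motion": [0,0,0,0.01,-0.2,0,1,0,0,0,0.01,-0.15,0,1,0,0,0,0.01,-0.1,0,1,0,0,0,0,0,0,1]}}

```text
time_s: 16.08
ee_pos: [0.5181, 0.0128, 0.0214]
ee_rot: [-0.001, 0.684, 0.73, 0.0]
force: [-0.0, 5.4, 6.9]
gripper_width: 0.0149
```

Call:
{"op": "drive_tool", "data": {"motion": [0,0,0,0.01,-0.1,0,1,0,0,0,0,-0.05,0,1,0,0,0,0,0,0,1]}}

```text
time_s: 16.45
ee_pos: [0.5182, 0.0114, 0.0214]
ee_rot: [-0.001, 0.684, 0.73, 0.0]
force: [-0.4, 7.3, 7.7]
gripper_width: 0.015
```

Call:
{"op": "drive_tool", "data": {"motion": [0,0,0,0,-0.08,0,1,0,0,0,0,0,0,1]}}

```text
time_s: 16.7
ee_pos: [0.5183, 0.0106, 0.0214]
ee_rot: [-0.001, 0.684, 0.73, 0.0]
force: [-0.5, 5.9, 7.6]
gripper_width: 0.0148
```

Call:
{"op": "drive_tool", "data": {"motion": [0,0,0,0.01,-0.1,0,1,0,0,0,0,-0.05,0,1,0,0,0,0,0,0,1]}}

```text
time_s: 17.08
ee_pos: [0.5183, 0.0091, 0.0214]
ee_rot: [-0.001, 0.684, 0.73, 0.0]
force: [-0.7, 5.8, 8.2]
gripper_width: 0.0149
```

Call:
{"op": "drive_tool", "data": {"motion": [0,0,0,0.01,-0.08,0,1,0,0,0,0,0,0,1]}}

```text
time_s: 17.32
ee_pos: [0.5184, 0.0083, 0.0214]
ee_rot: [-0.001, 0.684, 0.73, 0.0]
force: [-0.0, 6.7, 6.8]
gripper_width: 0.0147
```

Call:
{"op": "drive_tool", "data": {"motion": [0,0,0,0.01,-0.1,0,1,0,0,0,0,-0.05,0,1,0,0,0,0,0,0,1]}}

```text
time_s: 17.7
ee_pos: [0.5185, 0.0068, 0.0214]
ee_rot: [-0.001, 0.684, 0.73, 0.0]
force: [0.1, 6.1, 5.8]
gripper_width: 0.0148
```

Call:
{"op": "drive_tool", "data": {"motion": [0,0,0,0,-0.06,0,1,0,0,0,0,0,0,1]}}

```text
time_s: 17.95
ee_pos: [0.5186, 0.0062, 0.0214]
ee_rot: [-0.001, 0.684, 0.73, 0.0]
force: [0.4, 6.8, 6.7]
gripper_width: 0.0147
```

Call:
{"op": "drive_tool", "data": {"motion": [0,0,0,0.01,-0.1,0,1,0,0,0,0,-0.05,0,1,0,0,0,0,0,0,1]}}

```text
time_s: 18.32
ee_pos: [0.5186, 0.0047, 0.0214]
ee_rot: [-0.001, 0.684, 0.73, 0.0]
force: [0.7, 6.7, 7.2]
gripper_width: 0.0148
```

Call:
{"op": "drive_tool", "data": {"motion": [0,0,0,0.01,-0.06,0,1,0,0,0,0,0,0,1]}}

```text
time_s: 18.58
ee_pos: [0.5187, 0.0041, 0.0214]
ee_rot: [-0.001, 0.684, 0.73, 0.0]
force: [-0.1, 6.8, 6.6]
gripper_width: 0.0147
```

Call:
{"op": "drive_tool", "data": {"motion": [0,0,0,0.01,-0.1,0,1,0,0,0,0,-0.05,0,1,0,0,0,0,0,0,1]}}

```text
time_s: 18.95
ee_pos: [0.5188, 0.0026, 0.0214]
ee_rot: [-0.001, 0.684, 0.73, 0.0]
force: [-0.4, 6.0, 7.4]
gripper_width: 0.0149
```

Call:
{"op": "drive_tool", "data": {"motion": [0,0,0,0.01,-0.06,0,1,0,0,0,0,0,0,1]}}

```text
time_s: 19.2
ee_pos: [0.5189, 0.002, 0.0214]
ee_rot: [-0.001, 0.684, 0.73, 0.0]
force: [1.0, 5.9, 6.2]
gripper_width: 0.0149
```

Call:
{"op": "drive_tool", "data": {"motion": [0,0,0,0.01,-0.1,0,1,0,0,0,0,-0.05,0,1,0,0,0,0,0,0,1]}}

```text
time_s: 19.58
ee_pos: [0.519, 0.0005, 0.0214]
ee_rot: [-0.001, 0.684, 0.73, 0.0]
force: [-1.2, 6.5, 7.0]
gripper_width: 0.0148
```

Call:
{"op": "drive_tool", "data": {"motion": [0,0,0,0.01,-0.06,0,1,0,0,0,0,0,0,1]}}

```text
time_s: 19.82
ee_pos: [0.519, -0.0001, 0.0214]
ee_rot: [-0.001, 0.684, 0.73, 0.0]
force: [-1.2, 6.4, 6.9]
gripper_width: 0.0148
```

Call:
{"op": "drive_tool", "data": {"motion": [0,0,0,0.01,-0.1,0,1,0,0,0,0,-0.05,0,1,0,0,0,0,0,0,1]}}

```text
time_s: 20.2
ee_pos: [0.5192, -0.0016, 0.0214]
ee_rot: [-0.001, 0.684, 0.73, 0.0]
force: [-0.6, 7.7, 7.0]
gripper_width: 0.0151
```

Call:
{"op": "drive_tool", "data": {"motion": [0,0,0,0.01,-0.06,0,1,0,0,0,0,0,0,1]}}

```text
time_s: 20.45
ee_pos: [0.5192, -0.0022, 0.0214]
ee_rot: [-0.001, 0.684, 0.73, 0.0]
force: [-0.9, 6.7, 6.9]
gripper_width: 0.0147
```

```bash
python3 - <<'E'
from h import *
import pickle
s=manip.state(); c=cal('wrist'); snap('wrist','w5'); pickle.dump(c,open('w5.pkl','wb'))
g=cv2.imread('pics/w5.png',0); print(g[60:300:8,320])
e=s['ee_pos']
for k in(.02,.024,.028,.032,.036): print(k,proj('wrist',(e[0]-.0647*k,e[1]+.998*k,.044),c))
E
```

```text
[233 232 231 231 136 136 135 136 137 137 138 137 138 139 140 141 141 141
 142 144 144 145 145 145 142  23  25  25  25  25]
0.02 [316.7 293.2]
0.024 [316.7 282.5]
0.028 [316.7 271.7]
0.032 [316.7 260.7]
0.036 [316.7 249.4]
```

View pics/w5.png

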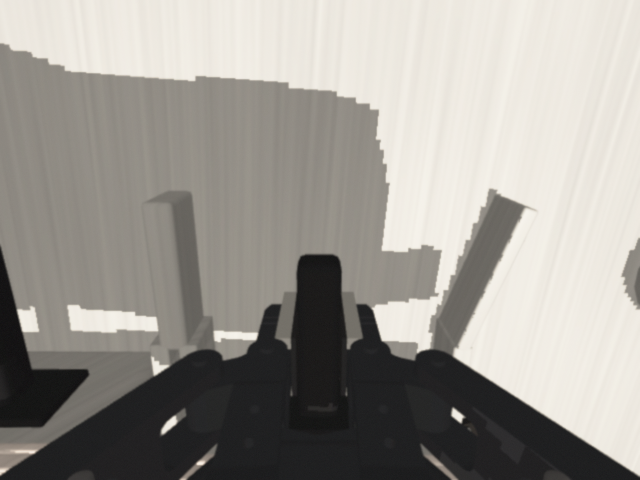

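The wrist view shows the handle end at row 255, so the grip has hardly slipped. The nose tip is at (145–192, ~197) and the outer flare tip at about (497,190).

```bash
python3 - <<'E'
from h import *
import pickle; c=pickle.load(open('w5.pkl','rb'))
xs=np.array([.0647,-.998]);b=np.array([.998,.0647]);e=np.array([.5192,-.0022])
for n,u,v in[('noseL',145,203),('noseR',173,203),('noseRback',202,318),('flareL',497,192),('hend',320,256)]:
    z=.044 if n=='hend' else .026
    p=onz('wrist',u,v,z,c)[:2]; print(n,p,((p-e)@xs).round(4),((p-e)@b).round(4))
E
```

```text
noseL [0.4532 0.0413] -0.0477 -0.0631
noseR [0.4634 0.042 ] -0.0477 -0.0528
noseRback [ 0.4728 -0.005 ] -0.0002 -0.0465
flareL [0.5811 0.0539] -0.052 0.0654
hend [0.5182 0.0315] -0.0337 0.0012
```

Call:
{"op": "drive_tool", "data": {"motion": [0,0,0,0.01,-0.1,0,1,0,0,0,0,-0.05,0,1,0,0,0,0,0,0,1]}}

```text
time_s: 20.88
ee_pos: [0.5194, -0.0037, 0.0214]
ee_rot: [-0.001, 0.684, 0.73, 0.0]
force: [-0.6, 6.0, 7.5]
gripper_width: 0.0149
```

Call:
{"op": "drive_tool", "data": {"motion": [0,0,0,0.01,-0.1,0,1,0,0,0,0,-0.08,0,1,0,0,0,0,0,0,1]}}

```text
time_s: 21.25
ee_pos: [0.5195, -0.0055, 0.0214]
ee_rot: [-0.001, 0.684, 0.73, 0.0]
force: [-0.9, 6.4, 7.1]
gripper_width: 0.0148
```

Call:
{"op": "drive_tool", "data": {"motion": [0,0,0,0.01,-0.1,0,1,0,0,0,0,-0.08,0,1,0,0,0,0,0,0,1]}}

```text
time_s: 21.62
ee_pos: [0.5196, -0.0073, 0.0214]
ee_rot: [-0.001, 0.684, 0.73, 0.0]
force: [0.3, 6.7, 7.1]
gripper_width: 0.0146
```

Call:
{"op": "drive_tool", "data": {"motion": [0,0,0,0.01,-0.1,0,1,0,0,0,0,-0.08,0,1,0,0,0,0,0,0,1]}}

```text
time_s: 22.0
ee_pos: [0.5197, -0.0091, 0.0214]
ee_rot: [-0.001, 0.684, 0.73, 0.0]
force: [-0.1, 5.8, 7.5]
gripper_width: 0.0147
```

Call:
{"op": "drive_tool", "data": {"motion": [0,0,0,0.01,-0.1,0,1,0,0,0,0,-0.08,0,1,0,0,0,0,0,0,1]}}

```text
time_s: 22.38
ee_pos: [0.5198, -0.0109, 0.0214]
ee_rot: [-0.001, 0.684, 0.73, 0.0]
force: [0.1, 6.6, 7.5]
gripper_width: 0.015
```

Call:
{"op": "drive_tool", "data": {"motion": [0,0,0,0.01,-0.1,0,1,0,0,0,0,-0.08,0,1,0,0,0,0,0,0,1]}}

```text
time_s: 22.75
ee_pos: [0.5199, -0.0127, 0.0214]
ee_rot: [-0.001, 0.684, 0.73, 0.0]
force: [0.1, 6.1, 6.5]
gripper_width: 0.0148
```

```bash
python3 - <<'E'
from h import *
snap('wrist','w6')
for n in('w5','w6'):
    g=cv2.imread(f'pics/{n}.png',0); print(n,240+np.argmax(g[240:300,320]<80), 180+np.argmax(np.abs(np.diff(g[180:230,160].astype(int)))))
E
```

```text
w5 255 193
w6 255 180
```

There is no slip: the handle end is still at row 255 while the nose moves past. I keep going.

Call:
{"op": "drive_tool", "data": {"motion": [0,0,0,0.01,-0.1,0,1,0,0,0,0,-0.08,0,1,0,0,0,0,0,0,1]}}

```text
time_s: 23.18
ee_pos: [0.52, -0.0145, 0.0214]
ee_rot: [-0.001, 0.684, 0.73, 0.0]
force: [0.7, 7.1, 7.4]
gripper_width: 0.0146
```

Call:
{"op": "drive_tool", "data": {"motion": [0,0,0,0.01,-0.1,0,1,0,0,0,0,-0.08,0,1,0,0,0,0,0,0,1]}}

```text
time_s: 23.55
ee_pos: [0.5201, -0.0163, 0.0214]
ee_rot: [-0.001, 0.684, 0.73, 0.0]
force: [0.2, 6.2, 7.2]
gripper_width: 0.0148
```

Call:
{"op": "drive_tool", "data": {"motion": [0,0,0,0.01,-0.1,0,1,0,0,0,0,-0.08,0,1,0,0,0,0,0,0,1]}}

```text
time_s: 23.92
ee_pos: [0.5202, -0.0181, 0.0214]
ee_rot: [-0.001, 0.684, 0.73, 0.0]
force: [-0.0, 6.6, 7.9]
gripper_width: 0.0149
```

Call:
{"op": "drive_tool", "data": {"motion": [0,0,0,0.01,-0.1,0,1,0,0,0,0,-0.08,0,1,0,0,0,0,0,0,1]}}

```text
time_s: 24.3
ee_pos: [0.5203, -0.0199, 0.0214]
ee_rot: [-0.001, 0.684, 0.73, 0.0]
force: [0.2, 6.9, 6.7]
gripper_width: 0.0152
```

Call:
{"op": "drive_tool", "data": {"motion": [0,0,0,0.01,-0.1,0,1,0,0,0,0,-0.08,0,1,0,0,0,0,0,0,1]}}

```text
time_s: 24.68
ee_pos: [0.5204, -0.0217, 0.0214]
ee_rot: [-0.001, 0.684, 0.73, 0.0]
force: [-0.7, 7.4, 7.6]
gripper_width: 0.0149
```

Call:
{"op": "drive_tool", "data": {"motion": [0,0,0,0.01,-0.1,0,1,0,0,0,0,-0.08,0,1,0,0,0,0,0,0,1]}}

```text
time_s: 25.05
ee_pos: [0.5205, -0.0235, 0.0214]
ee_rot: [-0.001, 0.684, 0.73, 0.0]
force: [-0.4, 7.0, 8.2]
gripper_width: 0.0148
```

Call:
{"op": "drive_tool", "data": {"motion": [0,0,0,0.01,-0.1,0,1,0,0,0,0,-0.08,0,1,0,0,0,0,0,0,1]}}

```text
time_s: 25.42
ee_pos: [0.5205, -0.0253, 0.0214]
ee_rot: [-0.001, 0.684, 0.73, 0.0]
force: [-0.1, 7.0, 7.2]
gripper_width: 0.0151
```

Call:
{"op": "drive_tool", "data": {"motion": [0,0,0,0.01,-0.1,0,1,0,0,0,0,-0.08,0,1,0,0,0,0,0,0,1]}}

```text
time_s: 25.8
ee_pos: [0.5206, -0.0255, 0.0214]
ee_rot: [-0.002, 0.683, 0.73, 0.001]
force: [-0.7, 14.8, 7.7]
gripper_width: 0.0148
```

Contact: the motion stopped and the force rose by about 8 N. I hold here.

Call:
{"op": "drive_tool", "data": {"motion": [0,0,0,0,0,0,1,0,0,0,0,0,0,1,0,0,0,0,0,0,1,0,0,0,0,0,0,1,0,0,0,0,0,0,1]}}

```text
time_s: 26.42
ee_pos: [0.5206, -0.0255, 0.0214]
ee_rot: [-0.002, 0.683, 0.73, 0.001]
force: [-0.4, 15.0, 8.3]
gripper_width: 0.0143
```

Call:
{"op": "drive_tool", "data": {"motion": [0,0,0,0,0,0,0.6,0,0,0,0,0,0,0.6,0,0,0,0,0,0,0.6,0,0,0,0,0,0,0.6]}}

```text
time_s: 26.92
ee_pos: [0.521, -0.0276, 0.021]
ee_rot: [-0.0, 0.684, 0.73, -0.0]
force: [0.8, -0.6, 0.4]
gripper_width: 0.0339
```

Call:
{"op": "drive_tool", "data": {"motion": [0,0,0,0,0,1.5,0.6,0,0,0,0,0.3,2,0.6,0,0,0,0,1,4,0.6,0,0,0,0,3,5,0.6,0,0,0,0,5,3,0.6]}}

```text
time_s: 27.55
ee_pos: [0.5221, 0.0657, 0.1799]
ee_rot: [0.001, 0.685, 0.729, 0.001]
force: [1.8, -0.1, -0.7]
gripper_width: 0.0339
```

Call:
{"op": "drive_tool", "data": {"motion": [0,0,0,-5,3,0,0.6,0,0,0,-5,3,0,0.6,0,0,0,-5,3,0,0.6,0,0,0,-3,3,0,0.6,0,0,0,0,0,0,0.6]}}

```text
time_s: 28.18
ee_pos: [0.3395, 0.1869, 0.1774]
ee_rot: [0.0, 0.682, 0.731, 0.001]
force: [0.5, 0.4, 0.0]
gripper_width: 0.0344
```

```bash
python3 - <<'E'
from h import *
snap('side','s7'); snap('scene','c7'); a=cv2.imread('pics/s7.png')[130:430,160:480]; b=cv2.imread('pics/c7.png')[160:340,160:480]
cv2.imwrite('pics/f7.png',np.hstack([cv2.resize(a,(400,375)),cv2.copyMakeBorder(cv2.resize(b,(400,225)),0,150,0,0,cv2.BORDER_CONSTANT)]))
E
```

```text
(no output)
```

View pics/f7.png

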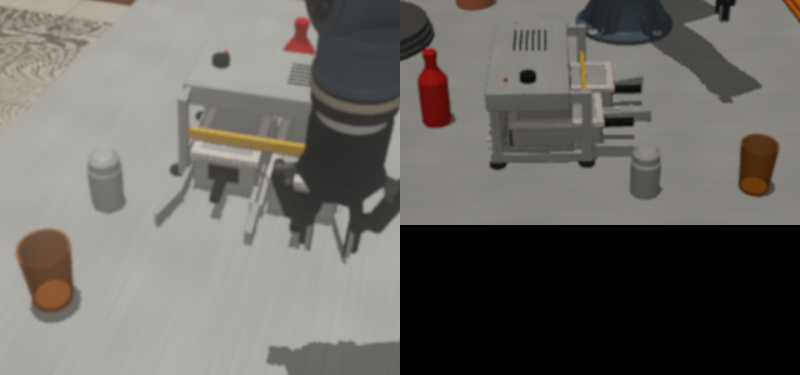

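The pan is seated straight in the empty lane, the gripper is clear of everything, and the other objects look unmoved. I hand in.

```bash
python3 -c "
from plant import job; print(job.hand_in())"
```

```text
the job is handed in; nothing more can be done
None
```

The pan is in the empty lane against the rear stop with its lid down, and I handed the job in at about 28 s of the 66 s allowed. No verdict was reported.

- **Lid:** I pressed it from about 77 mm down until it went solid at 72 mm. The highest force I read was 13.8 N.
- **Sliding in:** I gripped the handle, lined the pan up with the lane and slid it under the bar. The force readings showed no jump at the bar, and the sliding drag was about 3 to 7 N.
- **Rear stop:** The motion stopped and the force rose from 7 to about 15 N, so roughly 8 N was on the stop. I held it there for about 0.7 s, then released with the jaws only part open and withdrew.

**Last checks:** The final pictures show the pan straight in the lane under the bar, and the shaker, tumbler, sauce bottle and other pan look undisturbed. I judged that by eye and did not measure it. By my estimate the front face is about 136 to 139 mm beyond the bar.

**What disagreed:**
- The camera views differed by about 3 to 7 mm sideways, and the scene view by more. I steered by the side view and by feel.
- While I held the handle, the vertical force stayed at about 5 to 8 N even after I raised the gripper slightly. It went away on release.

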